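Lay the coffee tray for two

ROBOT

A 6-joint arm with a two-finger parallel gripper is mounted at the origin on the work surface. World frame = base frame: x ahead of the robot, y to its left, z up, the work surface at z = 0. Lengths are in m, angles in degrees, forces in N, time in s.
With the tool pointing down it reaches from about 0.3 to 0.75 m from the base axis. Payload 8.5 kg.
Tool frame: the origin (TCP) lies midway between the tips of the shut fingers; the grasp point (between the pads) lies env.tcp_to_grasp behind it (env.tcp_to_grasp is the distance from the TCP to the grasp point, in m); z points along the fingers, y is the line along which they close (so a half turn about z gives the same grasp; the last joint's range is limited). The gripper opens to 85 mm and grips with 20 to 120 N. Pads are 22 mm wide; open, the fingers measure 114 mm over their backs; the gripper's body (76 mm by 85 mm) begins 54 mm behind the grasp point. The pads swing forward as they close: fully open they stand 13 mm farther back than shut.
Start: joints at [-82.867, 21.807, 74.336, -0, 83.858, -12.336], TCP at [0.183, -0.519, 0.231] pointing down, gripper open.
Joint ranges: [-178.18, 178.18], [-50.72, 133.34], [12.68, 142.11], [-81.47, 261.47], [9.98, 163.14], [-165.26, 165.26]. Speed limits (degrees/s): [136.94, 136.94, 180, 180, 180, 180].

INTERFACE

Orientations are given as a 3x3 rotation matrix whose columns are the frame's x, y, z axes.
In Python, from rig import observe, optics, job, env gives the robot as it stands. The module is installed in compiled form; this text tells all that it offers.
- The arm moves only by the shell command python3 -m jog 'ROWS' [FORCE]. ROWS is JSON, a list of rows, each a list of 7 numbers: the turn, a rotation vector about the tool's x, y, z in rad, then the shift along the tool's x, y, z in m, then the opening in per cent of the stroke, from 0 (shut) to 100 (fully open). A call has 1 to 10 rows; each row shifts and turns the commanded pose from where the row before left it, along the tool's axes as they then stand; what a row does not reach is not made up. A row lasts 1/8 s, in which the tool goes at most 62.5 mm and 10.7 degrees, less where a joint would pass 70% of its speed; a pose out of reach is approached as far as the arm can. A call is refused whole if a number of a shift passes 0.0625 or a number of a turn 0.188, either way. A call with a gripper value outside its range is refused whole. The fingers move at their own pace and stop on an object; FORCE is the grip in N (left out, the last holds). Time passes only in rows, so rows that do not move let the fingers close. It gives the time, the measured TCP pose, the force, the opening and the grip force at its end, in the units of the state.
- observe(): the state, without advancing time (a new reading comes with each control period).
- optics.get_image(name): name is "side" or "top" or "wrist"; returns a dict with "pixels" (480x640x3 uint8, red, green, blue), "mtx" (3x3 intrinsics, pixels), "dist_coeffs" ([k1, k2, p1, p2, k3] as OpenCV has them; the pictures are not rectified), "rvec" (rotation vector, rad) and "tvec" (3), from world to camera coordinates, as OpenCV has them. Camera axes: x right, y down, z forward; pixel columns grow to the right and rows downward; lengths in m; the calibration is good to about 2 mm. A picture is of the moment at which its call begins. There is no depth.
- job.close_job(): hands the job in; it is judged then, once.
The state is a dict: "time_s": time; "q": joint angles; "qvel": joint speeds; "joint_efforts": joint torques, N m; "position": TCP position; "tool_rot": TCP orientation; "ft_force": force on the tool from outside, world axes, zero at the start; "wrist_torque": the same for the moment, N m; "grip_width": finger opening in m; "gripper_force": force on a finger pad.
Only numpy, scipy, OpenCV 4.12 (cv2) and the standard library are available. Lean on these libraries where they do the work, as an engineer would, in place of code of your own. Each camera call takes 0.05 s, during which the arm holds its last target. There are 200 camera calls.

TASK

Lay the coffee tray: stand the large cup on the large saucer and the small cup on the small saucer, put the sugar jar in the middle of the tray between the two saucers and close it with its lid, and stand the milk jug directly behind the jar, on the tray's middle line between the jar and the long rim away from the robot. Set everything down gently, upright and well centred, keep the full sugar jar upright throughout, and do not shift the saucers, the coffee tin or the syrup bottle.

Things in the scene. Friction and masses are not known exactly. Their poses are not given: they have to be found in the camera images.
- tray: Fixed wooden tray, 262 x 372 mm, on the worktop (z = 0). Origin: centre of its underside, below the tray's middle. x: the short way, away from the robot ('behind'), give or take a yaw of 0.2 rad; y: the long way, to the left. Flat floor 8 mm above the origin, 242 x 352 mm inside a rim 10 mm thick, 22 mm high; steel grip, 40 mm high, at the middle of each short end.
- large_saucer: White saucer, 128 mm across, 15 mm high at the rim, loose, already on the tray floor about 105 mm left or right of the tray's middle (the side changes). Origin: centre of its underside. Flat inner floor 5 mm above the origin, 74 mm across, then it slopes up to the rim.
- small_saucer: White saucer, 108 mm across, 13 mm high at the rim, loose, already on the tray floor in the other half. Origin: centre of its underside. Flat inner floor 5 mm above the origin, 60 mm across, then it slopes up to the rim.
- large_cup: The tall white cup, 88 mm high, loose, upright on the worktop. Origin: centre of its underside; z up. Foot 48 mm across; from 18 mm height to the rim nearly straight, 65 to 66 mm across. Loop handle along +x, out to 62 mm from the axis, 22 to 76 mm high. 0.28 kg, give or take a third.
- small_cup: The small white espresso cup, 56 mm high, loose, upright on the worktop. Origin: centre of its underside; z up. Foot 38 mm across; from 14 mm height to the rim nearly straight, 52 to 54 mm across. Loop handle along +x, out to 49 mm from the axis, 17 to 50 mm high. 0.15 kg, give or take a third.
- sugar_jar: White straight-sided jar without a handle, 54 mm across, 80 mm high, open at the top, mouth 46 mm wide, filled with brown sugar lumps to about 20 mm below the rim, loose, upright on the worktop. Origin: centre of its underside; z up. 0.32 kg, give or take a third.
- jar_lid: Round pale wooden lid of the sugar jar, loose on the worktop, knob up. Origin: centre of its plug's underside; z up. Cork plug 10 mm deep, 32 mm across below, 40 mm above; disc 58 mm across, 10 to 16 mm high; round knob 22 mm across, 16 to 42 mm high. Seated, the disc rests on the jar's rim and its origin lies 70 mm above the jar's. 0.05 kg.
- milk_jug: Open empty stainless steel milk jug, 73 mm high, loose, upright on the worktop. Origin: centre of its underside; z up. Straight wall 57 mm across up to 52 mm height, then a 52 mm neck and 55 mm rim. Handle along +x, out to 55 mm from the axis, 16 to 70 mm high; small spout at the rim along -x, out to 42 mm. 0.20 kg, give or take a third.
- coffee_tin: Bystander: dark steel coffee tin with a paper band, 90 mm across, 130 mm high, standing loose at the left. Origin: centre of its underside. Not to be moved.
- syrup_bottle: Bystander: amber syrup bottle with a black cap, 58 mm across, 190 mm high, standing loose at the right. Origin: centre of its underside. Not to be moved.
Mind the look-alikes: they are no part of the job. What is shaped like the small_cup but purple is not meant.

How it is judged:
By the outcome, as a careful person would: the job done as asked, in the order asked, and still so for the second after the job is handed in, with the robot touching nothing.
It also fails if it takes over 136 s, if anything falls off the work surface, if the arm or the gripper's body presses on something with over 40 N, if the wrist force passes 120 N, or if a joint passes its speed limit or range.

## Working session

There is one attempt and no reset: what is moved stays moved. The work goes in short steps, Python scripts to look and compute and a shell command to move; the robot and the scene stay as the last step left them, time stands still between calls to the robot, and variables do not carry over. Pictures are saved under pics/ and viewed, at most 14 in all, crops included, and the job is handed in when it is done.

```bash
mkdir -p pics; cat > h.py <<'E'
import numpy as np, cv2
from rig import observe, optics, job, env
def grab(n,f=None):
    d=optics.get_image(n)
    if f: cv2.imwrite('pics/'+f,cv2.cvtColor(d['pixels'],cv2.COLOR_RGB2BGR))
    return d
def ray(d,uv,z):
    uv=np.array(uv,float).reshape(-1,1,2)
    n=cv2.undistortPoints(uv,d['mtx'],np.array(d['dist_coeffs'])).reshape(-1,2)
    R=cv2.Rodrigues(np.array(d['rvec'],float))[0];t=np.array(d['tvec'],float).ravel()
    c=-R.T@t; v=np.c_[n,np.ones(len(n))]@R
    return c+v*((z-c[2])/v[:,2])[:,None]
def proj(d,P):
    return cv2.projectPoints(np.array(P,float).reshape(-1,3),np.array(d['rvec'],float),np.array(d['tvec'],float),d['mtx'],np.array(d['dist_coeffs']))[0].reshape(-1,2)
E
python3 - <<'E'
from h import *
for n in('top','side','wrist'):
    d=grab(n,n+'0.png'); R=cv2.Rodrigues(np.array(d['rvec'],float))[0]; print(n,np.round(-R.T@np.array(d['tvec']).ravel(),3),R[2].round(2))
s=observe();print(s['position'],s['tool_rot'],s['grip_width'],env.tcp_to_grasp,s['ft_force'])
E
```

```text
top [ 0.245 -0.061  1.197] [ 0.18  0.   -0.98]
side [ 0.221 -1.222  0.714] [ 0.18  0.85 -0.49]
wrist [ 0.247 -0.497  0.374] [-0.26 -0.09 -0.96]
[ 0.18327652 -0.51833541  0.23085811] [[ 9.42828710e-01  3.33277673e-01 -1.28891941e-04]
 [ 3.33277603e-01 -9.42828077e-01  1.12121782e-03]
 [ 2.52153925e-04 -1.10007315e-03 -9.99999363e-01]] 0.08553405794033007 0.0187 [-0.36371974  0.16146629  0.19942761]
```

View pics/top0.png

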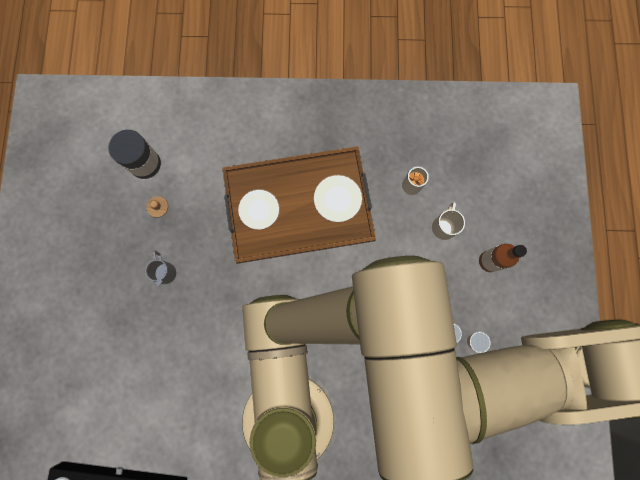

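View pics/side0.png

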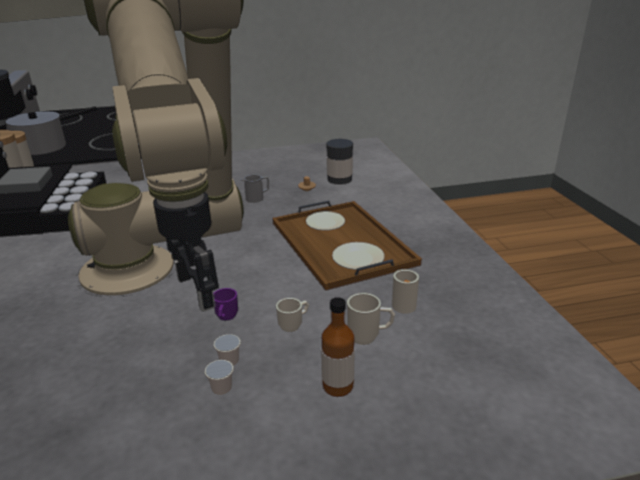

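The side view shows these small-cup candidates: the white cup with a handle (290,314), the purple one (226,303), and two tumblers without handles (227,348) and (219,377). I choose (290,314). The large cup is at (363,318), the jar at (405,290), the bottle at (338,350). In the top view: jug (157,271), lid (156,207), jar (418,177), large cup (452,222), large saucer (338,198, right half), small saucer (259,209).

```bash
python3 - <<'E'
from h import *
t=cv2.imread('pics/top0.png'); s=cv2.imread('pics/side0.png')
c=lambda im,x,y,w,h:cv2.resize(im[y:y+h,x:x+w],(400,300),interpolation=cv2.INTER_CUBIC)
m=np.vstack([np.hstack([c(t,395,155,100,75),c(t,120,190,120,90)]),np.hstack([c(s,190,260,240,180),c(t,215,140,168,126)])])
cv2.imwrite('pics/crop0.png',m)
d=grab('top')
hsv=cv2.cvtColor(d['pixels'],cv2.COLOR_RGB2HSV)
w=((hsv[...,1]<60)&(hsv[...,2]>190)).astype(np.uint8)
n,l,st,ce=cv2.connectedComponentsWithStats(w)
for i in range(1,n):
    if st[i,4]>60: print(st[i],ce[i].round(1),ray(d,ce[i],0.021).round(4))
E
```

```text
[408 167  20  20  65] [417.8 176.3] [[ 0.6317 -0.3328  0.021 ]]
[ 314  175   48   47 1732] [337.4 198.1] [[ 0.5676 -0.1179  0.021 ]]
[ 238  190   41   39 1242] [258.3 209. ] [[0.5341 0.0911 0.021 ]]
[439 202  26  33 201] [449.  221.9] [[ 0.5079 -0.412   0.021 ]]
```

View pics/crop0.png

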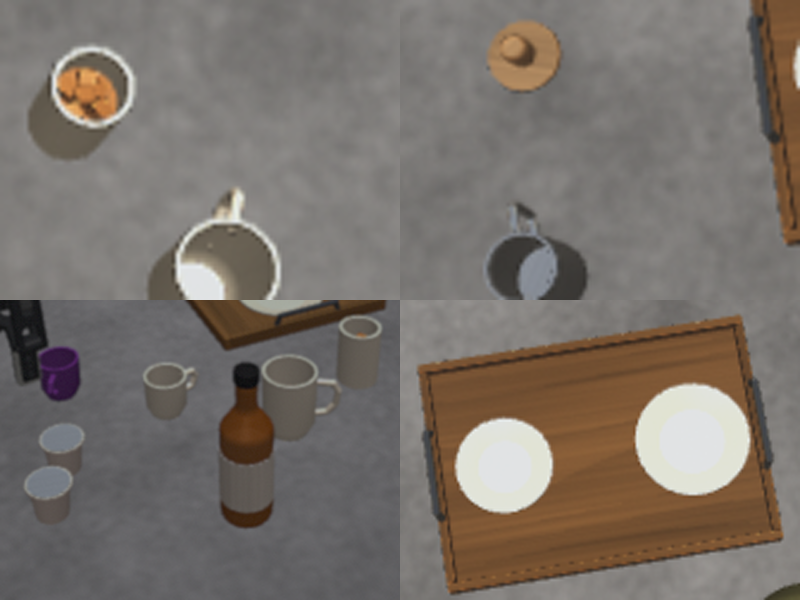

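```bash
python3 - <<'E'
from h import *
d=grab('top');s=grab('side')
for n,c,uv,z in [('jar',d,(418.25,176.75),.08),('Lcup',d,(452,222.5),.088),('Lhandle',d,(454,203.5),.06),('lid',d,(156.9,207.1),.016),('knob',d,(154.5,204.4),.042),('jug',d,(156,270.7),.073),('jughandle',d,(156,254),.065),('spout',d,(158,286),.073),('small',s,(289.6,306.2),.056),('smallh',s,(304,306),.036),('purple',s,(226,293),.056),('t1',s,(227,341),.056),('bottlecap',d,(520,251),.19),('tin',d,(129,147),.13)]:
    print(n,ray(c,uv,z)[0].round(4))
C=ray(d,[(222.6,167.7),(358.2,147.1),(375,240),(236,262.2)],.022)
print(C.round(4),C.mean(0).round(4),[np.linalg.norm(C[i]-C[i-1]).round(3) for i in range(4)])
for a,b in((1,0),(2,3),(2,1),(3,0)): v=C[b]-C[a]; print(np.degrees(np.arctan2(v[1],v[0])))
R=cv2.Rodrigues(np.array(grab('wrist')['rvec']))[0];o=observe();T=np.array(o['tool_rot']);w=grab('wrist')
c=-R.T@np.array(w['tvec']).ravel();print('cam in tool',T.T@(c-o['position']),(T.T@R.T).round(3))
E
```

```text
jar [ 0.611  -0.3203  0.08  ]
Lcup [ 0.4916 -0.3994  0.088 ]
Lhandle [ 0.5477 -0.4149  0.06  ]
lid [0.536  0.3611 0.016 ]
knob [0.5367 0.3587 0.042 ]
jug [0.3608 0.3304 0.073 ]
jughandle [0.4034 0.3364 0.065 ]
spout [0.3233 0.3225 0.073 ]
small [ 0.3551 -0.3329  0.056 ]
smallh [ 0.3888 -0.3128  0.036 ]
purple [ 0.2317 -0.2523  0.056 ]
t1 [ 0.2209 -0.4115  0.056 ]
bottlecap [ 0.4065 -0.5177  0.19  ]
tin [0.6587 0.401  0.13  ]
[[ 0.6463  0.1911  0.022 ]
 [ 0.7109 -0.173   0.022 ]
 [ 0.4561 -0.2168  0.022 ]
 [ 0.3916  0.143   0.022 ]] [ 0.5512 -0.0139  0.022 ] [np.float64(0.259), np.float64(0.37), np.float64(0.259), np.float64(0.366)]
100.07006624177735
100.15742065340943
9.750263113582838
10.697940069769617
cam in tool [ 0.06735102  0.00138064 -0.14273249] [[-0.    -0.963 -0.271]
 [ 1.     0.    -0.001]
 [ 0.001 -0.271  0.963]]
```

```bash
cat >> h.py <<'E'
def go(x,y,z,yaw=None):
    o=observe();T=np.array(o['tool_rot']);p=np.array(o['position'])
    y0=np.degrees(np.arctan2(T[1,0],T[0,0])); 
    if yaw is None: yaw=y0
    dz=(y0-yaw+180)%360-180
    a=np.radians(yaw);c,s=np.cos(a),np.sin(a)
    N=np.array([[c,s,0],[s,-c,0],[0,0,-1]])
    print('t%.2f pos'%o['time_s'],p.round(4),'yaw%.1f'%y0,'tilt',np.round(T[2,:2],4),'w%.4f gf%.1f'%(o['grip_width'],o['gripper_force']),'F',np.round(o['ft_force'],1),'q1 %.0f q6 %.0f'%(o['q'][0],o['q'][5]))
    print('  turn z %.3f then shift mm'%np.radians(dz),(N.T@(np.array([x,y,z])-p)*1000).round(1))
E
python3 -c "
from h import *
go(.4916,-.3994,.20,-15)"
```

```text
t0.40 pos [ 0.1833 -0.5185  0.2312] yaw19.5 tilt [ 0.     -0.0002] w0.0856 gf0.0 F [ 0.8 -1.5 -0.9] q1 -83 q6 -12
  turn z 0.602 then shift mm [ 267.  -194.8   31.2]
```

```bash
python3 -m jog '[[0,0,0.15,0,0,-0.005,100],[0,0,0.15,0,0,-0.005,100],[0,0,0.15,0,0,0,100],[0,0,0.152,0,0,0,100]]' 
python3 -m jog '[[0,0,0,0.033,-0.024,0,100],[0,0,0,0.033,-0.024,0,100],[0,0,0,0.033,-0.024,0,100],[0,0,0,0.033,-0.024,0,100],[0,0,0,0.033,-0.024,0,100],[0,0,0,0.034,-0.025,0.01,100],[0,0,0,0.034,-0.025,0.015,100],[0,0,0,0.034,-0.025,0.015,100],[0,0,0,0,0,0,100],[0,0,0,0,0,0,100]]'
python3 - <<'E'
from h import *
go(.4916,-.3994,.20,-15)
d=grab('wrist','w1.png'); grab('top','t1.png')
print(proj(d,[[.4916,-.3994,.088]]))
E
```

```text
time_s: 0.9
position: [0.1833, -0.5185, 0.2414]
tool_rot: [[0.964, -0.264, 0.0], [-0.264, -0.964, -0.0], [0.0, 0.0, -1.0]]
ft_force: [0.0, -0.1, -0.5]
grip_width: 0.0852
gripper_force: 0.0
time_s: 2.15
position: [0.4915, -0.3997, 0.2015]
tool_rot: [[0.966, -0.259, -0.0], [-0.259, -0.966, -0.0], [-0.0, 0.0, -1.0]]
ft_force: [-0.1, 0.5, -0.1]
grip_width: 0.0852
gripper_force: 0.0
t2.15 pos [ 0.4915 -0.3997  0.2015] yaw-15.0 tilt [-0.      0.0003] w0.0852 gf0.0 F [-0.1  0.5 -0.1] q1 -50 q6 55
  turn z -0.000 then shift mm [ 0.1 -0.3  1.5]
[[316.61792371 238.68269635]]
```

View pics/w1.png

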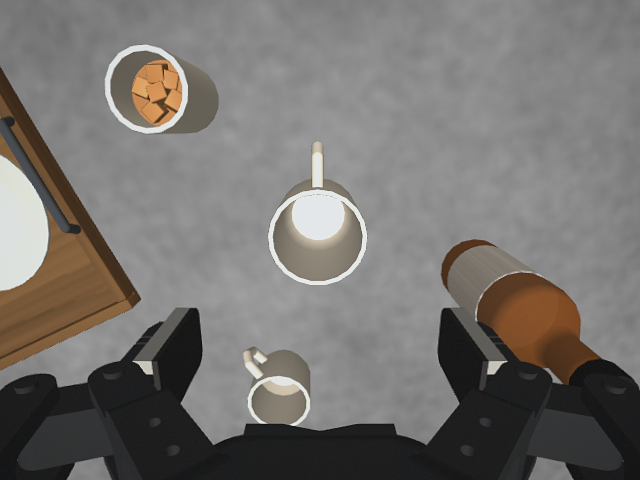

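The wrist view shows the large cup's rim centred at (317,237), 1.7 px from the prediction, with its handle straight up. The jar's mouth is at (147,89) and the white small cup at (279,399). The bottle is clear on the right.

```bash
python3 -m jog '[[0,0,0,0,0,0.03,100],[0,0,0,0,0,0.03,100],[0,0,0,0,0,0.03,100],[0,0,0,0,0,0.03,100],[0,0,0,0,0,0.025,100],[0,0,0,0,0,0.015,100],[0,0,0,0,0,0.0115,100],[0,0,0,0,0,0,100],[0,0,0,0,0,0,0],[0,0,0,0,0,0,0]]' 40
python3 -m jog '[[0,0,0,0,0,0,0],[0,0,0,0,0,0,0],[0,0,0,0,0,0,0],[0,0,0,0,0,0,0]]' 40
python3 - <<'E'
from h import *
d=grab('wrist')
print(ray(d,(147,89),.08).round(4),ray(d,(279,400),.056).round(4),ray(d,(250,352),.05).round(4))
go(.5676,-.1179,.17)
E
```

```text
time_s: 3.5
position: [0.4921, -0.3997, 0.0311]
tool_rot: [[0.966, -0.259, 0.001], [-0.259, -0.966, -0.002], [0.002, 0.001, -1.0]]
ft_force: [-0.9, 1.5, 4.4]
grip_width: 0.0658
gripper_force: 44.2
time_s: 4.0
position: [0.4921, -0.3997, 0.0311]
tool_rot: [[0.966, -0.259, 0.001], [-0.259, -0.966, -0.002], [0.002, 0.001, -1.0]]
ft_force: [-1.2, 0.6, 6.0]
grip_width: 0.0664
gripper_force: 44.2
[[ 0.5767 -0.3844  0.08  ]] [[ 0.4754 -0.3825  0.056 ]] [[ 0.4927 -0.3765  0.05  ]]
t4.05 pos [ 0.4921 -0.3998  0.0311] yaw-15.0 tilt [0.0017 0.0012] w0.0660 gf44.2 F [-1.5  2.1  5.4] q1 -50 q6 55
  turn z 0.000 then shift mm [-1.000e-01 -2.918e+02 -1.389e+02]
```

```bash
python3 -m jog '[[0,0,0,0,0,-0.005,0],[0,0,0,0,0,-0.015,0],[0,0,0,0,0,-0.03,0],[0,0,0,0,0,-0.03,0],[0,0,0,0,0,-0.03,0],[0,0,0,0,-0.015,-0.02,0],[0,0,0,0,-0.03,0,0],[0,0,0,0,-0.035,0,0],[0,0,0,0,-0.035,0,0],[0,0,0,0,-0.035,0,0]]' 
python3 -m jog '[[0,0,0,0,-0.035,0,0],[0,0,0,0,-0.035,0,0],[0,0,0,0,-0.03,0,0],[0,0,0,0,-0.025,0,0],[0,0,0,0,-0.015,0,0],[0,0,0,0,0,0,0],[0,0,0,0,0,0,0]]' 
python3 - <<'E'
from h import *
import pickle
d=grab('wrist','w2.png');pickle.dump(d,open('w2.pkl','wb'))
go(.5676,-.1179,.0445)
print(proj(d,[[.5676,-.1179,.013],[.5676,-.1179,.232]]))
E
```

```text
time_s: 5.3
position: [0.5307, -0.2523, 0.16]
tool_rot: [[0.966, -0.259, -0.0], [-0.259, -0.966, 0.001], [-0.001, -0.001, -1.0]]
ft_force: [-0.2, 0.7, -1.6]
grip_width: 0.0659
gripper_force: 44.8
time_s: 6.18
position: [0.5667, -0.1199, 0.1598]
tool_rot: [[0.966, -0.26, -0.0], [-0.26, -0.966, -0.0], [-0.0, 0.0, -1.0]]
ft_force: [-0.4, -0.6, -2.6]
grip_width: 0.0658
gripper_force: 44.8
t6.22 pos [ 0.5667 -0.1201  0.1598] yaw-15.1 tilt [-0.0001  0.0002] w0.0658 gf44.8 F [ 0.1  0.2 -2.5] q1 -24 q6 81
  turn z 0.000 then shift mm [  0.3  -2.3 115.3]
[[314.36535241 226.72398263]
 [301.96736152 456.67009836]]
```

View pics/w2.png

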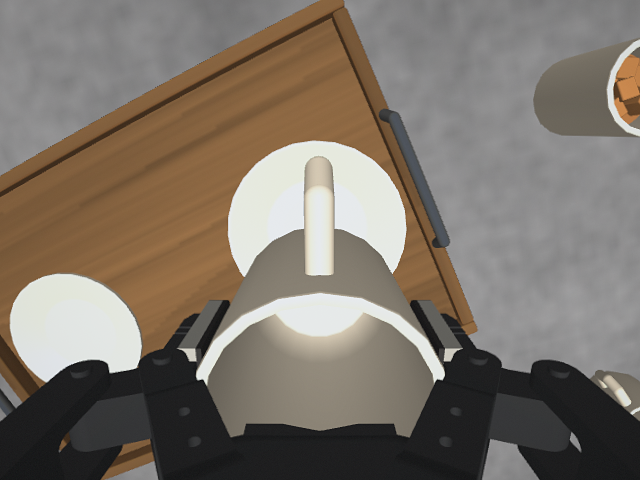

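The picture shows the saucer rim spanning columns 228 to 406 with its top at row 141. The held cup's rim spans 197 to 443 with its far edge at row 293. I fit both.

```bash
cat >> h.py <<'E'
def ext(d,c,r,z):
    a=np.linspace(0,2*np.pi,361);P=proj(d,np.c_[c[0]+r*np.cos(a),c[1]+r*np.sin(a),0*a+z])
    return np.r_[P.min(0),P.max(0)]  # left, top, right, bottom
def fitc(d,r,z,obs,c0):
    # obs: dict index->pixel extremum (0 left,1 top,2 right,3 bottom)
    from scipy.optimize import least_squares
    k=list(obs);f=lambda c:[ext(d,c,r,z)[i]-obs[i] for i in k]
    s=least_squares(f,c0,diff_step=1e-4);return s.x.round(4),np.round(s.fun,1)
E
python3 - <<'E'
from h import *
import pickle
d=pickle.load(open('w2.pkl','rb'))
print(fitc(d,.064,.023,{0:228,2:406,1:141},[.5676,-.1179]))
print(fitc(d,.033,.1598-.0311+.088,{0:197,2:443,1:293},[.5676,-.1179]))
E
```

```text
(array([ 0.565 , -0.1193]), array([-0.3,  0.3,  0. ]))
(array([ 0.5655, -0.1214]), array([-6.5,  6.5,  1.3]))
```

```bash
python3 -m jog '[[0,0,0,-0.0013,-0.0011,0.015,0],[0,0,0,0,0,0.025,0],[0,0,0,0,0,0.025,0],[0,0,0,0,0,0.02,0],[0,0,0,0,0,0.015,0],[0,0,0,0,0,0.008,0],[0,0,0,0,0,0.004,0],[0,0,0,0,0,0.0015,0],[0,0,0,0,0,0,0],[0,0,0,0,0,0,0]]' 
python3 -m jog '[[0,0,0,0,0,0.001,0],[0,0,0,0,0,0,0],[0,0,0,0,0,0,0]]' 
python3 -c "
from h import *
go(.5657,-.1187,.0441)"
```

```text
time_s: 7.48
position: [0.5661, -0.118, 0.0467]
tool_rot: [[0.966, -0.259, 0.001], [-0.259, -0.966, -0.0], [0.001, 0.0, -1.0]]
ft_force: [-0.0, -0.3, -2.0]
grip_width: 0.0661
gripper_force: 44.8
time_s: 7.85
position: [0.5659, -0.1179, 0.0453]
tool_rot: [[0.966, -0.259, 0.0], [-0.259, -0.966, -0.0], [0.0, 0.0, -1.0]]
ft_force: [0.0, -0.5, -2.6]
grip_width: 0.0659
gripper_force: 44.8
t7.85 pos [ 0.5659 -0.1179  0.0453] yaw-15.0 tilt [0. 0.] w0.0659 gf44.8 F [ 0.  -0.5 -2.6] q1 -23 q6 82
  turn z 0.000 then shift mm [-0.   0.8  1.2]
```

```bash
python3 -m jog '[[0,0,0,0,0.0006,0.0006,0],[0,0,0,0,0,0.0005,0],[0,0,0,0,0,0,0],[0,0,0,0,0,0,0]]' |grep -E 'pos|ft_'
python3 -m jog '[[0,0,0,0,0,0.0006,0],[0,0,0,0,0,0,0]]' |grep -E 'pos|ft_'
python3 -m jog '[[0,0,0,0,0,0.0006,0],[0,0,0,0,0,0,0]]' |grep -E 'pos|ft_'
```

```text
position: [0.5658, -0.1185, 0.0442]
ft_force: [0.1, 0.2, -2.8]
position: [0.5659, -0.1185, 0.0441]
ft_force: [-1.3, 0.6, 5.6]
position: [0.566, -0.1185, 0.0441]
ft_force: [-4.5, 1.4, 9.2]
```

```bash
python3 -m jog '[[0,0,0,0,0,-0.0008,0],[0,0,0,0,0,0,30],[0,0,0,0,0,0,75],[0,0,0,0,0,0,100],[0,0,0,0,0,0,100],[0,0,0,0,0,0,100],[0,0,0,0,0,-0.015,100],[0,0,0,0,0,-0.03,100],[0,0,0,0,0,-0.04,100],[0,0,0,0,0,-0.04,100]]' 
python3 - <<'E'
from h import *
import pickle
d=pickle.load(open('w2.pkl','rb'));R=cv2.Rodrigues(np.array(d['rvec'],float))[0]
c=-R.T@np.array(d['tvec']).ravel()+np.array([.4915,-.3997,.2015])-[.5667,-.1201,.1598]
d['tvec']=-R@c
print(ray(d,[(146.5,89)],.08).round(4),ray(d,[(279,401)],.056).round(4),ray(d,[(250,355),(259,352)],.045).round(4),ray(d,[(317.5,237)],.088))
go(.3551,-.3329,.2,30)
E
```

```text
time_s: 10.1
position: [0.5657, -0.1185, 0.1712]
tool_rot: [[0.966, -0.259, 0.001], [-0.259, -0.966, -0.0], [0.001, 0.0, -1.0]]
ft_force: [0.0, -0.2, -0.5]
grip_width: 0.0853
gripper_force: 0.0
[[ 0.6109 -0.3212  0.08  ]] [[ 0.3549 -0.329   0.056 ]] [[ 0.3974 -0.3152  0.045 ]
 [ 0.3982 -0.3234  0.045 ]] [[ 0.4925993  -0.40012354  0.088     ]]
t10.10 pos [ 0.5657 -0.1185  0.1712] yaw-15.0 tilt [0.0009 0.0001] w0.0853 gf0.0 F [ 0.  -0.2 -0.5] q1 -24 q6 81
  turn z -0.786 then shift mm [-289.6   80.4  -28.8]
```

```bash
python3 -m jog '[[0,0,-0.153,0,0,-0.01,100],[0,0,-0.153,0,0,-0.01,100],[0,0,-0.153,0,0,0,100],[0,0,-0.152,0,0,0,100]]' >/dev/null
python3 -c "
from h import *
go(.355,-.331,.16)"
```

```text
t10.60 pos [ 0.5658 -0.1185  0.1901] yaw20.3 tilt [0.001 0.001] w0.0856 gf0.0 F [ 0.9 -0.2  0.8] q1 -24 q6 46
  turn z 0.000 then shift mm [-271.4  126.3   30.1]
```

```bash
python3 -m jog '[[0,0,0,-0.015,0.007,0,100],[0,0,0,-0.03,0.014,0,100],[0,0,0,-0.036,0.0165,0,100],[0,0,0,-0.036,0.0165,0,100],[0,0,0,-0.036,0.0165,0,100],[0,0,0,-0.036,0.0165,0,100],[0,0,0,-0.036,0.0165,0.005,100],[0,0,0,-0.03,0.0155,0.01,100],[0,0,0,-0.016,0.0075,0.015,100],[0,0,0,0,0,0,100]]' >/dev/null
python3 -m jog '[[0,0,0,0,0,0,100]]' >/dev/null
python3 - <<'E'
from h import *
import pickle
d=grab('wrist','w3.png');pickle.dump(d,open('w3.pkl','wb'))
print(ext(d,(.355,-.331),.027,.056))
go(.355,-.331,.025)
E
```

```text
[277.155266   199.13491296 362.19669608 281.22046766]
t12.03 pos [ 0.3547 -0.3298  0.1596] yaw20.0 tilt [0.0004 0.0011] w0.0854 gf0.0 F [-0.3  0.8 -0.6] q1 -57 q6 13
  turn z 0.000 then shift mm [ -0.2   1.3 134.6]
```

View pics/w3.png

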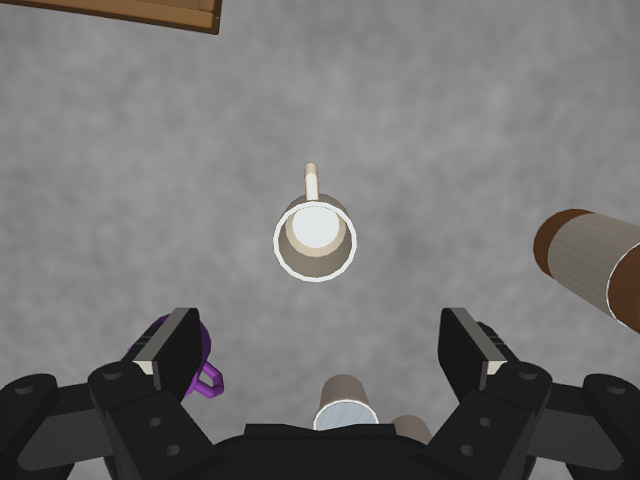

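The small cup's rim spans columns 273 to 357 and rows 201 to 282, white, with its handle straight up. The purple cup is well clear at (195,350).

```bash
python3 -m jog '[[0,0,0,-0.001,-0.0017,0.015,100],[0,0,0,0,0,0.03,100],[0,0,0,0,0,0.03,100],[0,0,0,0,0,0.03,100],[0,0,0,0,0,0.02,100],[0,0,0,0,0,0.013,100],[0,0,0,0,0,0.0055,100],[0,0,0,0,0,0,100],[0,0,0,0,0,0,0],[0,0,0,0,0,0,0]]' 30
python3 -m jog '[[0,0,0,0,0,0,0],[0,0,0,0,0,0,0],[0,0,0,0,0,0,0],[0,0,0,0,0,0,0]]' 
python3 - <<'E'
from h import *
go(.5341,.0911,.15)
E
```

```text
time_s: 13.28
position: [0.3529, -0.3289, 0.0159]
tool_rot: [[0.94, 0.342, 0.0], [0.342, -0.94, -0.001], [0.0, 0.001, -1.0]]
ft_force: [-0.7, 1.0, 11.0]
grip_width: 0.0537
gripper_force: 29.3
time_s: 13.78
position: [0.3529, -0.3289, 0.016]
tool_rot: [[0.94, 0.342, 0.001], [0.342, -0.94, -0.001], [0.0, 0.001, -1.0]]
ft_force: [-1.0, 1.8, 5.4]
grip_width: 0.0539
gripper_force: 30.5
t13.78 pos [ 0.3529 -0.3289  0.016 ] yaw20.0 tilt [0.0002 0.001 ] w0.0539 gf30.5 F [-1.   1.8  5.4] q1 -57 q6 13
  turn z 0.000 then shift mm [ 313.8 -332.8 -134. ]
```

```bash
python3 -m jog '[[0,0,0,0,0,-0.005,0],[0,0,0,0,0,-0.015,0],[0,0,0,0,0,-0.03,0],[0,0,0,0,0,-0.03,0],[0,0,0,0,0,-0.03,0],[0,0,0,0.0138,-0.0128,-0.024,0],[0,0,0,0.03,-0.03,0,0],[0,0,0,0.03,-0.03,0,0],[0,0,0,0.03,-0.035,0,0],[0,0,0,0.03,-0.035,0,0]]' >/dev/null
python3 -m jog '[[0,0,0,0.03,-0.035,0,0],[0,0,0,0.03,-0.035,0,0],[0,0,0,0.03,-0.035,0,0],[0,0,0,0.03,-0.03,0,0],[0,0,0,0.03,-0.03,0,0],[0,0,0,0.02,-0.015,0,0],[0,0,0,0.01,-0.01,0,0],[0,0,0,0,0,0,0],[0,0,0,0,0,0,0]]' 
python3 - <<'E'
from h import *
import pickle
d=grab('wrist','w4.png');pickle.dump(d,open('w4.pkl','wb'))
go(.5341,.0911,.03)
print(ext(d,(.5341,.0911),.054,.021))
E
```

```text
time_s: 16.15
position: [0.5336, 0.0905, 0.1493]
tool_rot: [[0.94, 0.341, -0.0], [0.341, -0.94, -0.0], [-0.001, -0.0, -1.0]]
ft_force: [-0.4, 0.1, -2.1]
grip_width: 0.0537
gripper_force: 32.1
t16.20 pos [0.5336 0.0904 0.1494] yaw19.9 tilt [-0.0003  0.    ] w0.0534 gf32.1 F [ 0.6  0.1 -2.6] q1 -3 q6 67
  turn z 0.000 then shift mm [  0.7  -0.5 119.4]
[239.67777292 151.40414924 395.27392171 302.77439394]
```

View pics/w4.png

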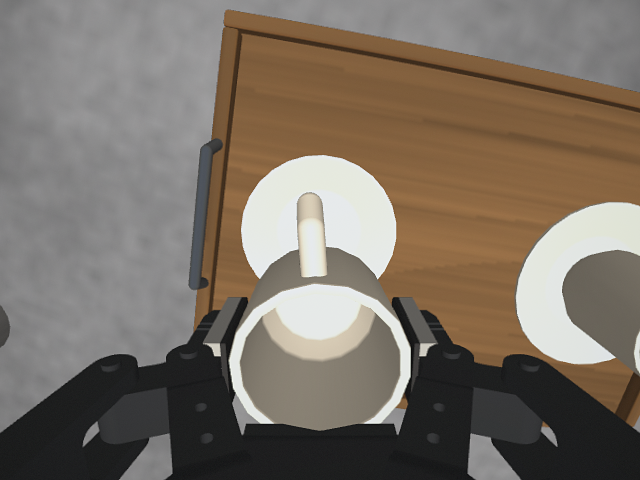

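```bash
python3 - <<'E'
from h import *
import pickle
d=pickle.load(open('w4.pkl','rb'))
a=fitc(d,.054,.021,{0:242,2:397,1:155},[.534,.091]);b=fitc(d,.027,.1894,{0:229,2:411,1:285},[.534,.091])
print(a,b)
T=np.array(observe()['tool_rot']);p=np.array(observe()['position'])
for c in (a[0],b[0]): print((T.T@(np.r_[c,p[2]]-p)*1000).round(1))
E
```

```text
(array([0.5324, 0.089 ]), array([-0.1,  0.1,  0. ])) (array([0.5339, 0.0892]), array([-1.2,  1.2,  0.2]))
[-1.6  0.9  0. ]
[-0.2  1.3  0. ]
```

The saucer rim spans columns 242 to 397 with its top at row 155, and the cup's rim spans 229 to 411. The offset is about 1.4 mm.

```bash
python3 -m jog '[[0,0,0,-0.0014,0.0002,0.015,0],[0,0,0,0,0,0.025,0],[0,0,0,0,0,0.025,0],[0,0,0,0,0,0.02,0],[0,0,0,0,0,0.015,0],[0,0,0,0,0,0.01,0],[0,0,0,0,0,0.005,0],[0,0,0,0,0,0.003,0],[0,0,0,0,0,0,0],[0,0,0,0,0,0,0]]' >/dev/null
python3 -c "
from h import *
go(.5324,.0897,.029)"
```

```text
t17.45 pos [0.5329 0.0906 0.0317] yaw20.0 tilt [0.0007 0.0003] w0.0537 gf32.1 F [-0.5  1.4 -2.1] q1 -3 q6 67
  turn z 0.000 then shift mm [-0.8  0.7  2.7]
```

```bash
python3 -m jog '[[0,0,0,-0.0008,0.0006,0.001,0],[0,0,0,0,0,0.001,0],[0,0,0,0,0,0,0],[0,0,0,0,0,0,0]]' |grep -E 'pos|ft_'
python3 -m jog '[[0,0,0,0,0,0.0006,0],[0,0,0,0,0,0,0]]' |grep -E 'pos|ft_'
python3 -m jog '[[0,0,0,0,0,0.0006,0],[0,0,0,0,0,0,0]]' |grep -E 'pos|ft_'
```

```text
position: [0.5322, 0.0898, 0.0293]
ft_force: [-0.3, 0.3, -1.5]
position: [0.5323, 0.0898, 0.029]
ft_force: [-0.8, 0.4, 3.7]
position: [0.5324, 0.0899, 0.029]
ft_force: [-3.2, 0.7, 9.9]
```

```bash
python3 -m jog '[[0,0,0,0,0,-0.0008,0],[0,0,0,0,0,0,40],[0,0,0,0,0,0,80],[0,0,0,0,0,0,100],[0,0,0,0,0,0,100],[0,0,0,0,0,0,100],[0,0,0,0,0,-0.015,100],[0,0,0,0,0,-0.03,100],[0,0,0,0,0,-0.05,100],[0,0,0,0,0,-0.05,100]]' >/dev/null
python3 -m jog '[[0,0,-0.175,0,0,-0.01,100],[0,0,-0.175,0,0,0,100],[0,0,-0.175,0,0,0,100],[0,0,-0.175,0,0,0,100],[0,0,-0.175,0,0,0,100],[0,0,-0.175,0,0,0,100],[0,0,-0.175,0,0,0,100],[0,0,-0.171,0,0,0,100]]' >/dev/null
python3 - <<'E'
from h import *
d=grab('top','t2.png')
go(.611,-.3207,.18)
E
```

```text
t20.75 pos [0.5321 0.0898 0.185 ] yaw100.7 tilt [-0.0002  0.001 ] w0.0854 gf0.0 F [ 0.2  1.1 -0.1] q1 -3 q6 -14
  turn z 0.000 then shift mm [-418.     1.5    5. ]
```

```bash
python3 -m jog '[[0,0,0,-0.02,0,0,100],[0,0,0,-0.04,0,0,100],[0,0,0,-0.05,0,0,100],[0,0,0,-0.055,0,0,100],[0,0,0,-0.055,0,0,100],[0,0,0,-0.055,0,0,100],[0,0,0,-0.055,0,0,100],[0,0,0,-0.045,0,0,100],[0,0,0,-0.028,0.001,0,100],[0,0,0,-0.015,0,0,100]]' >/dev/null
python3 -m jog '[[0,0,0,0,0,0,100],[0,0,0,0,0,0,100]]' >/dev/null
python3 - <<'E'
from h import *
import pickle
d=grab('wrist','w5.png');pickle.dump(d,open('w5.pkl','wb'))
go(.611,-.3207,.03)
print(ext(d,(.611,-.3207),.027,.08))
E
```

```text
t22.30 pos [ 0.6055 -0.3207  0.1843] yaw100.0 tilt [0.0001 0.0001] w0.0852 gf0.0 F [ 0.4 -0.1 -0.2] q1 -38 q6 -48
  turn z 0.000 then shift mm [ -1.    5.4 154.3]
[287.5298805  200.43224951 372.32305251 282.24252226]
```

View pics/w5.png

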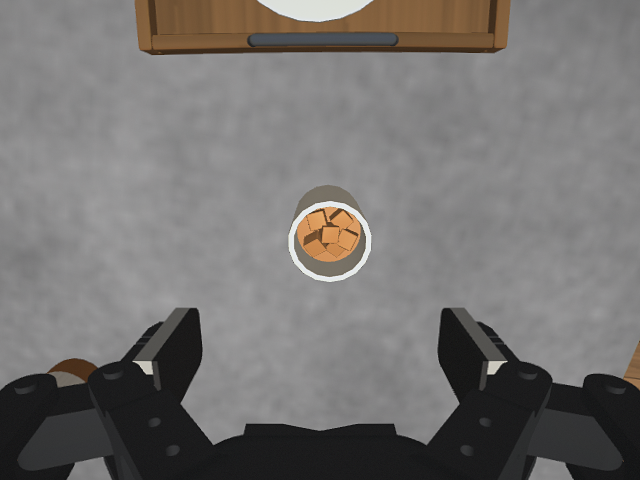

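The jar's mouth spans columns 289 to 371 and rows 201 to 282, which matches the estimate. The tray edge lies horizontal, confirming a tray yaw of 10°.

```bash
python3 -m jog '[[0,0,0,-0.001,0.0054,0.015,100],[0,0,0,0,0,0.03,100],[0,0,0,0,0,0.03,100],[0,0,0,0,0,0.03,100],[0,0,0,0,0,0.025,100],[0,0,0,0,0,0.015,100],[0,0,0,0,0,0.01,100],[0,0,0,0,0,0.005,100],[0,0,0,0,0,0,100],[0,0,0,0,0,0,0]]' 45 >/dev/null
python3 -m jog '[[0,0,0,0,0,0,0],[0,0,0,0,0,0,0],[0,0,0,0,0,0,0],[0,0,0,0,0,0,0],[0,0,0,0,0,0,0]]' 
python3 - <<'E'
from h import *
go(.5512,-.0139,.16,100)
E
```

```text
time_s: 24.18
position: [0.6117, -0.322, 0.0249]
tool_rot: [[-0.173, 0.985, 0.002], [0.985, 0.173, -0.001], [-0.001, 0.002, -1.0]]
ft_force: [1.7, 1.2, 6.0]
grip_width: 0.0536
gripper_force: 45.0
t24.18 pos [ 0.6117 -0.322   0.0249] yaw100.0 tilt [-0.0014  0.0019] w0.0536 gf45.0 F [1.7 1.2 6. ] q1 -38 q6 -48
  turn z -0.000 then shift mm [ 313.9   -6.1 -135.1]
```

```bash
python3 -m jog '[[0,0,0,0,0,-0.005,0],[0,0,0,0,0,-0.015,0],[0,0,0,0,0,-0.03,0],[0,0,0,0,0,-0.03,0],[0,0,0,0,0,-0.03,0],[0,0,0,0,0,-0.02,0],[0,0,0,0.01,0,-0.01,0],[0,0,0,0.02,0,0,0],[0,0,0,0.03,-0.001,0,0],[0,0,0,0.035,-0.001,0,0]]' >/dev/null
python3 -m jog '[[0,0,0,0.035,-0.001,0,0],[0,0,0,0.035,-0.001,0,0],[0,0,0,0.035,-0.001,0,0],[0,0,0,0.035,-0.001,0,0],[0,0,0,0.03,0,0,0],[0,0,0,0.025,0,0,0],[0,0,0,0.015,0,0,0],[0,0,0,0.009,0,0,0],[0,0,0,0,0,0,0],[0,0,0,0,0,0,0]]' 
python3 - <<'E'
from h import *
import pickle
d=grab('wrist','w6.png');pickle.dump(d,open('w6.pkl','wb'))
go(.5512,-.0139,.033,100)
E
```

```text
time_s: 26.68
position: [0.5509, -0.0142, 0.1639]
tool_rot: [[-0.172, 0.985, 0.0], [0.985, 0.172, -0.0], [-0.0, 0.0, -1.0]]
ft_force: [1.4, 0.6, -4.4]
grip_width: 0.0535
gripper_force: 45.4
t26.73 pos [ 0.5509 -0.0143  0.1638] yaw99.9 tilt [-0.0002 -0.0001] w0.0530 gf45.4 F [-0.1 -0.4 -4.3] q1 -14 q6 -24
  turn z -0.001 then shift mm [  0.3   0.4 130.8]
```

View pics/w6.png

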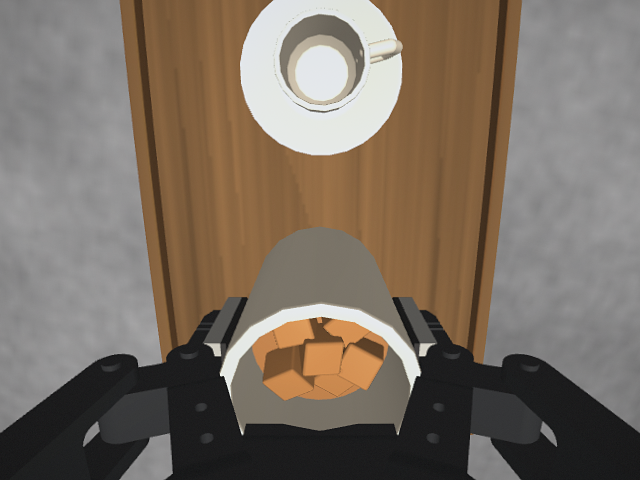

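The small cup stands inside its saucer ring (handle towards +x), and the held jar is upright over bare tray floor. I check the tray's middle line from the tray edges.

```bash
python3 - <<'E'
from h import *
import pickle
d=pickle.load(open('w6.pkl','rb'))
hsv=cv2.cvtColor(d['pixels'],cv2.COLOR_RGB2HSV);m=hsv[...,1]>60
u=np.array([np.cos(np.radians(10)),np.sin(np.radians(10))])
for r in(40,130,200,260):
    x=np.flatnonzero(m[r]);P=ray(d,[(x[0],r),(x[-1],r)],.022)[:,:2]
    print(r,x[0],x[-1],(P-[.5512,-.0139])@u)
print(fitc(d,.054,.021,{0:240,2:402,3:155},[.533,.09]))
E
```

```text
40 124 517 [-0.13029953  0.12877373]
130 133 509 [-0.13036766  0.12944142]
200 141 502 [-0.13022168  0.12997687]
260 149 495 [-0.12957204  0.13007819]
(array([0.5325, 0.0898]), array([-0.2,  0.2,  0. ]))
```

```bash
python3 -m jog '[[0,0,0,0,0,0.015,0],[0,0,0,0,0,0.025,0],[0,0,0,0,0,0.025,0],[0,0,0,0,0,0.025,0],[0,0,0,0,0,0.017,0],[0,0,0,0,0,0.01,0],[0,0,0,0,0,0.006,0],[0,0,0,0,0,0.004,0],[0,0,0,0,0,0,0],[0,0,0,0,0,0,0]]' >/dev/null
python3 -c "
from h import *
go(.5508,-.0142,.0329)"
```

```text
t27.98 pos [ 0.551  -0.0136  0.0373] yaw100.0 tilt [-0.0003  0.0008] w0.0535 gf45.3 F [-0.3 -0.7 -3.6] q1 -14 q6 -24
  turn z 0.000 then shift mm [-0.5 -0.3  4.4]
```

```bash
python3 -m jog '[[0,0,0,-0.0004,0,0.002,0],[0,0,0,0,0,0.001,0],[0,0,0,0,0,0.001,0],[0,0,0,0,0,0,0],[0,0,0,0,0,0,0]]' |grep -E 'pos|ft_'
python3 -m jog '[[0,0,0,0,0,0.0006,0],[0,0,0,0,0,0,0]]' |grep -E 'pos|ft_'
python3 -m jog '[[0,0,0,0,0,0.0006,0],[0,0,0,0,0,0,0]]' |grep -E 'pos|ft_'
```

```text
position: [0.5508, -0.014, 0.033]
ft_force: [-0.8, -0.1, -1.3]
position: [0.5509, -0.0139, 0.033]
ft_force: [-3.0, 0.9, 5.3]
position: [0.5509, -0.0139, 0.0329]
ft_force: [-4.2, 0.8, 10.2]
```

```bash
python3 -m jog '[[0,0,0,0,0,-0.0008,0],[0,0,0,0,0,0,40],[0,0,0,0,0,0,80],[0,0,0,0,0,0,100],[0,0,0,0,0,0,100],[0,0,0,0,0,0,100],[0,0,0,0,0,-0.015,100],[0,0,0,0,0,-0.03,100],[0,0,0,0,0,-0.05,100],[0,0,0,0,0,-0.05,100]]' >/dev/null
python3 -c "
from h import *
go(.536,.36,.13,100)"
```

```text
t30.35 pos [ 0.5506 -0.0139  0.1801] yaw100.0 tilt [-0.0003  0.0006] w0.0853 gf0.0 F [ 0.5 -0.2  0.3] q1 -14 q6 -24
  turn z -0.001 then shift mm [370.8  50.6  50.1]
```

```bash
python3 -m jog '[[0,0,0,0.02,0,0,100],[0,0,0,0.04,0.005,0,100],[0,0,0,0.05,0.008,0,100],[0,0,0,0.052,0.008,0,100],[0,0,0,0.052,0.008,0,100],[0,0,0,0.052,0.008,0,100],[0,0,0,0.045,0.008,0.01,90],[0,0,0,0.03,0.0056,0.02,80],[0,0,0,0.02,0,0.02,80],[0,0,0,0.01,0,0,80]]' >/dev/null
python3 -m jog '[[0,0,0,0,0,0,80],[0,0,0,0,0,0,80]]' >/dev/null
python3 - <<'E'
from h import *
import pickle
d=grab('wrist','w7.png');pickle.dump(d,open('w7.pkl','wb'))
go(.536,.36,.02,100)
E
```

```text
t31.90 pos [0.5369 0.3594 0.1284] yaw99.9 tilt [0.0002 0.0013] w0.0685 gf0.0 F [0.4 0.5 0.2] q1 23 q6 13
  turn z -0.002 then shift mm [  0.7  -0.8 108.4]
```

View pics/w7.png

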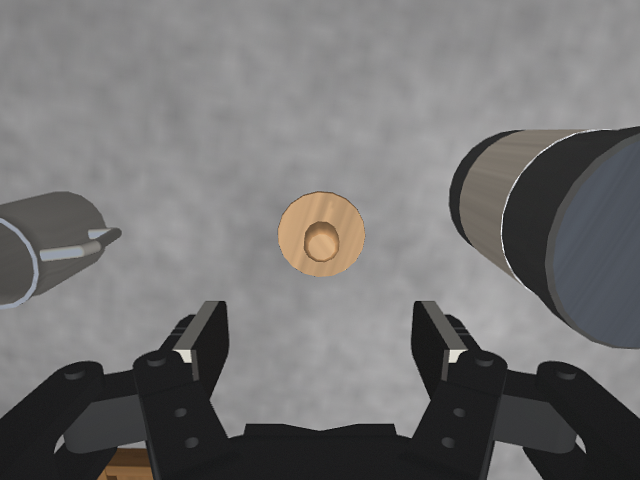

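The lid's disc spans columns 278 to 365 and rows 191 to 277, with the knob at (322,242). The tin is clear on the right, and the jug's handle shows on the left at (80,250).

```bash
python3 - <<'E'
from h import *
import pickle
d=pickle.load(open('w7.pkl','rb'))
x,r=fitc(d,.029,.016,{0:278,2:365.5,1:191.5,3:277},[.536,.36]);print(x,r)
print(ray(d,[(322,240)],.035))
go(x[0],x[1],.02)
E
```

```text
[0.5372 0.3611] [-0.5  0.5 -0.1  0.2]
[[0.53685093 0.36311898 0.035     ]]
t31.90 pos [0.5369 0.3594 0.1284] yaw99.9 tilt [0.0002 0.0013] w0.0685 gf0.0 F [0.4 0.5 0.2] q1 23 q6 13
  turn z 0.000 then shift mm [  1.6   0.6 108.4]
```

```bash
python3 -m jog '[[0,0,0,0.0016,0.0006,0.015,80],[0,0,0,0,0,0.03,80],[0,0,0,0,0,0.025,80],[0,0,0,0,0,0.018,80],[0,0,0,0,0,0.012,80],[0,0,0,0,0,0.006,80],[0,0,0,0,0,0.002,80],[0,0,0,0,0,0,80],[0,0,0,0,0,0,0],[0,0,0,0,0,0,0]]' 25 >/dev/null
python3 -m jog '[[0,0,0,0,0,0,0],[0,0,0,0,0,0,0],[0,0,0,0,0,0,0],[0,0,0,0,0,0,0],[0,0,0,0,0,0,0]]' 
python3 -c "
from h import *
go(.5509,-.0139,.16)"
```

```text
time_s: 33.78
position: [0.5368, 0.3619, 0.0198]
tool_rot: [[-0.173, 0.985, 0.0], [0.985, 0.173, 0.0], [0.0, 0.0, -1.0]]
ft_force: [-1.5, -0.7, 5.5]
grip_width: 0.0209
gripper_force: 24.9
t33.77 pos [0.5368 0.3619 0.0198] yaw100.0 tilt [0.0001 0.0004] w0.0209 gf24.9 F [-1.5 -0.7  5.5] q1 24 q6 14
  turn z 0.000 then shift mm [-372.6  -51.2 -140.2]
```

```bash
python3 -m jog '[[0,0,0,0,0,-0.005,0],[0,0,0,0,0,-0.02,0],[0,0,0,0,0,-0.04,0],[0,0,0,0,0,-0.04,0],[0,0,0,-0.01,0,-0.025,0],[0,0,0,-0.03,-0.005,-0.01,0],[0,0,0,-0.04,-0.006,0,0],[0,0,0,-0.05,-0.007,0,0],[0,0,0,-0.05,-0.007,0,0],[0,0,0,-0.05,-0.007,0,0]]' >/dev/null
python3 -m jog '[[0,0,0,-0.05,-0.007,0,0],[0,0,0,-0.04,-0.006,0,0],[0,0,0,-0.03,-0.006,0,0],[0,0,0,-0.015,0,0,0],[0,0,0,-0.0075,0,0,0],[0,0,0,0,0,0,0],[0,0,0,0,0,0,0]]' 
python3 - <<'E'
from h import *
import pickle
d=grab('wrist','w8.png');pickle.dump(d,open('w8.pkl','wb'))
go(.5509,-.0139,.0978)
print(ext(d,(.5509,-.0139),.027,.088))
E
```

```text
time_s: 35.9
position: [0.5509, -0.013, 0.1595]
tool_rot: [[-0.174, 0.985, -0.0], [0.985, 0.174, 0.0], [0.0, -0.0, -1.0]]
ft_force: [0.3, -0.3, -0.9]
grip_width: 0.0208
gripper_force: 24.6
t35.95 pos [ 0.5509 -0.013   0.1595] yaw100.0 tilt [ 0.0002 -0.0001] w0.0207 gf24.6 F [-0.3  0.4 -0.9] q1 -14 q6 -24
  turn z 0.000 then shift mm [-0.9 -0.2 61.7]
[272.81215671 210.4751145  369.48417309 302.73666847]
```

View pics/w8.png

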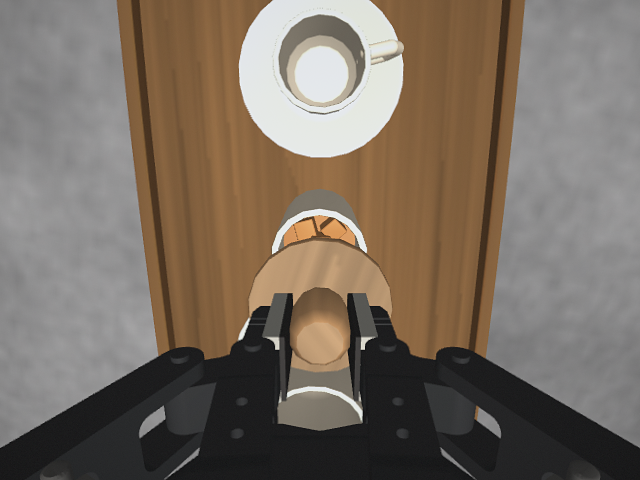

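The jar's rim spans columns 272 to 367 with its top at row 209. The lid's disc spans 249 to 391 with its top at row 238, level.

```bash
python3 - <<'E'
from h import *
import pickle
d=pickle.load(open('w8.pkl','rb'))
a=fitc(d,.027,.088,{0:272,2:367.5,1:209.5},[.551,-.014]);b=fitc(d,.029,.1557,{0:249,2:391,1:238},[.551,-.014])
print(a,b)
o=observe();T=np.array(o['tool_rot']);p=np.array(o['position'])
for c in (a[0],b[0]): print((T.T@(np.r_[c,p[2]]-p)*1000).round(1))
E
```

```text
(array([ 0.55  , -0.0135]), array([-0.6,  0.6,  0. ])) (array([ 0.5502, -0.0137]), array([-2.1,  2.1,  0.2]))
[-0.3 -1.   0. ]
[-0.6 -0.9 -0. ]
```

```bash
python3 -m jog '[[0,0,0,0,0,0.01,0],[0,0,0,0,0,0.015,0],[0,0,0,0,0,0.012,0],[0,0,0,0,0,0.008,0],[0,0,0,0,0,0.003,0],[0,0,0,0,0,0,0],[0,0,0,0,0,0,0]]' |grep -E 'pos|ft_'
python3 -c "
from h import *
go(.5508,-.0131,.0978)"
```

```text
position: [0.5512, -0.0139, 0.1119]
ft_force: [0.4, 0.1, 0.2]
t36.83 pos [ 0.5512 -0.0139  0.1119] yaw100.0 tilt [-0.0003  0.0007] w0.0207 gf24.6 F [0.4 0.1 0.2] q1 -14 q6 -24
  turn z 0.000 then shift mm [ 0.9 -0.3 14.1]
```

```bash
python3 -m jog '[[0,0,0,0.0006,-0.0003,0.003,0],[0,0,0,0,0,0.004,0],[0,0,0,0,0,0.003,0],[0,0,0,0,0,0.002,0],[0,0,0,0,0,0.001,0],[0,0,0,0,0,0,0],[0,0,0,0,0,0,0]]' |grep -E 'pos|ft_'
python3 -m jog '[[0,0,0,0,0,0.001,0],[0,0,0,0,0,0,0]]' |grep -E 'pos|ft_'
python3 -m jog '[[0,0,0,0,0,0.0005,0],[0,0,0,0,0,0,0]]' |grep -E 'pos|ft_'
```

```text
position: [0.5507, -0.0133, 0.0986]
ft_force: [-0.7, 0.1, -0.7]
position: [0.5507, -0.0134, 0.0978]
ft_force: [0.0, 0.1, 2.2]
position: [0.5508, -0.0134, 0.0977]
ft_force: [-2.1, 0.8, 6.9]
```

```bash
python3 -m jog '[[0,0,0,0,0,-0.0006,0],[0,0,0,0,0,0,30],[0,0,0,0,0,0,50],[0,0,0,0,0,0,60],[0,0,0,0,0,0,60],[0,0,0,0,0,-0.01,60],[0,0,0,0,0,-0.03,60],[0,0,0,0,0,-0.04,60],[0,0,0,0,0,-0.03,100],[0,0,0,0,0,0,100]]' >/dev/null
python3 -m jog '[[0,0,0.175,0,0,0,100],[0,0,0.175,0,0,0,100],[0,0,0.175,0,0,0,100],[0,0,0.175,0,0,0,100],[0,0,0.175,0,0,0,100],[0,0,0.175,0,0,0,100],[0,0,0.175,0,0,0,100],[0,0,0.175,0,0,0,100],[0,0,0.171,0,0,0,100]]' >/dev/null
python3 - <<'E'
from h import *
go(.361,.330,.18,10)
E
```

```text
t40.58 pos [ 0.5502 -0.0132  0.2067] yaw9.6 tilt [-0.0016 -0.0007] w0.0853 gf0.0 F [ 0.1  0.5 -0.5] q1 -14 q6 67
  turn z -0.006 then shift mm [-126.7 -370.8   26.7]
```

```bash
python3 -m jog '[[0,0,0,-0.007,-0.02,0,100],[0,0,0,-0.014,-0.04,0,100],[0,0,0,-0.016,-0.048,0,100],[0,0,0,-0.017,-0.05,0,100],[0,0,0,-0.017,-0.05,0,100],[0,0,0,-0.017,-0.05,0,100],[0,0,0,-0.016,-0.048,0.005,100],[0,0,0,-0.012,-0.035,0.01,100],[0,0,0,-0.008,-0.02,0.01,100],[0,0,0,-0.003,-0.01,0,100]]' >/dev/null
python3 -m jog '[[0,0,0,0,0,0,100],[0,0,0,0,0,0,100]]' >/dev/null
python3 - <<'E'
from h import *
import pickle
d=grab('wrist','w9.png');pickle.dump(d,open('w9.pkl','wb'))
go(.361,.330,.022,10)
print(ext(d,(.361,.330),.0275,.073))
E
```

```text
t42.12 pos [0.3618 0.3296 0.1829] yaw9.9 tilt [ 0.0006 -0.0001] w0.0855 gf0.0 F [-0.7 -0.9  0.2] q1 28 q6 109
  turn z -0.001 then shift mm [ -0.7  -0.5 160.9]
[274.66582677 198.33122877 359.16254186 279.95315112]
```

View pics/w9.png

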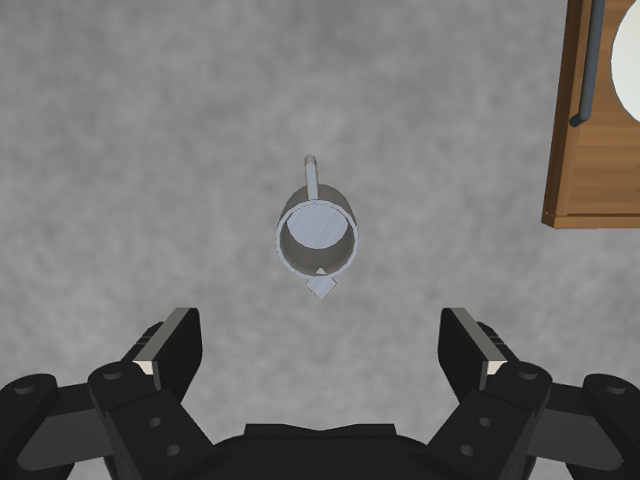

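The jug's rim spans columns 275 to 359 and rows 200 to 279, as predicted, with the handle up and the spout down at (321,285).

```bash
python3 -m jog '[[0,0,0,-0.0007,-0.0005,0.015,100],[0,0,0,0,0,0.03,100],[0,0,0,0,0,0.03,100],[0,0,0,0,0,0.03,100],[0,0,0,0,0,0.025,100],[0,0,0,0,0,0.015,100],[0,0,0,0,0,0.01,100],[0,0,0,0,0,0.005,100],[0,0,0,0,0,0,100],[0,0,0,0,0,0,0]]' 35 >/dev/null
python3 -m jog '[[0,0,0,0,0,0,0],[0,0,0,0,0,0,0],[0,0,0,0,0,0,0],[0,0,0,0,0,0,0],[0,0,0,0,0,0,0]]' 
python3 -m jog '[[0,0,0,0,0,-0.005,0],[0,0,0,0,0,-0.02,0],[0,0,0,0,0,-0.04,0],[0,0,0,0,0,-0.04,0],[0,0,0,0,0,-0.04,0],[0,0,0,0,0,-0.015,0],[0,0,-0.16,0,0,0,0],[0,0,-0.17,0,0,0,0],[0,0,-0.17,0,0,0,0],[0,0,-0.16,0,0,0,0]]' 
python3 - <<'E'
from h import *
go(.6247,-.0006,.18,48)
E
```

```text
time_s: 44.0
position: [0.3608, 0.3307, 0.0234]
tool_rot: [[0.985, 0.173, 0.001], [0.173, -0.985, 0.001], [0.001, -0.0, -1.0]]
ft_force: [-0.8, -1.5, 5.9]
grip_width: 0.0553
gripper_force: 36.8
time_s: 45.25
position: [0.3603, 0.3304, 0.1827]
tool_rot: [[0.668, 0.744, -0.0], [0.744, -0.668, -0.0], [-0.0, -0.0, -1.0]]
ft_force: [-0.4, -0.7, -2.3]
grip_width: 0.0555
gripper_force: 37.9
t45.25 pos [0.3603 0.3304 0.1827] yaw48.1 tilt [-0.0004 -0.0002] w0.0555 gf37.9 F [-0.4 -0.7 -2.3] q1 29 q6 71
  turn z 0.002 then shift mm [-69.  418.    2.7]
```

```bash
python3 -m jog '[[0,0,0,-0.002,0.015,0,0],[0,0,0,-0.005,0.03,0,0],[0,0,0,-0.007,0.045,0,0],[0,0,0,-0.008,0.048,0,0],[0,0,0,-0.008,0.048,0,0],[0,0,0,-0.008,0.048,0,0],[0,0,0,-0.008,0.048,0,0],[0,0,0,-0.008,0.045,0,0],[0,0,0,-0.007,0.04,0,0],[0,0,0,-0.005,0.028,0,0]]' >/dev/null
python3 -m jog '[[0,0,0,-0.003,0.015,0,0],[0,0,0,0,0.008,0,0],[0,0,0,0,0,0,0],[0,0,0,0,0,0,0]]' >/dev/null
python3 - <<'E'
from h import *
import pickle
d=grab('wrist','w10.png');pickle.dump(d,open('w10.pkl','wb'))
go(.6247,-.0006,.0314,48)
E
```

```text
t47.05 pos [ 0.6234 -0.0007  0.1828] yaw47.8 tilt [ 0.0001 -0.0001] w0.0559 gf37.9 F [ 0.3 -0.4 -2.8] q1 -11 q6 31
  turn z -0.003 then shift mm [  1.    0.9 151.4]
```

View pics/w10.png

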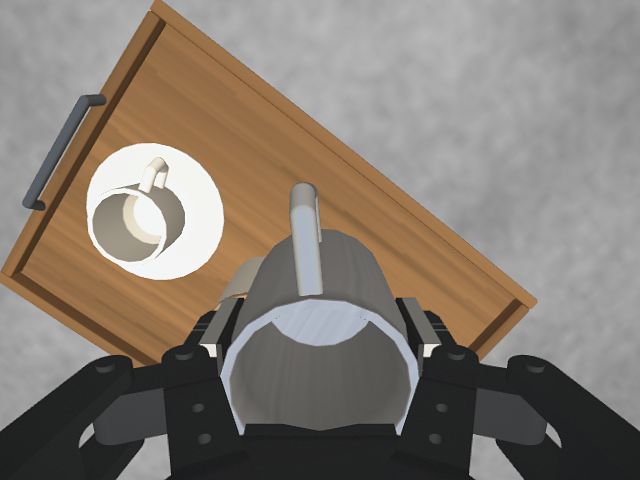

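The jug hangs upright with its handle towards the back left. The lid disc shows at (245,275), clear of it, and the floor behind the jar is free.

```bash
python3 -m jog '[[0,0,0,0.001,0.0009,0.015,0],[0,0,0,0,0,0.03,0],[0,0,0,0,0,0.03,0],[0,0,0,0,0,0.03,0],[0,0,0,0,0,0.02,0],[0,0,0,0,0,0.012,0],[0,0,0,0,0,0.007,0],[0,0,0,0,0,0.003,0],[0,0,0,0,0,0,0],[0,0,0,0,0,0,0]]' >/dev/null
python3 -c "
from h import *
go(.6247,-.0006,.0314)"
```

```text
t48.30 pos [ 0.6253 -0.0014  0.0362] yaw47.8 tilt [0.0005 0.0009] w0.0556 gf37.9 F [ 0.5 -0.2 -1.3] q1 -11 q6 31
  turn z 0.000 then shift mm [ 0.2 -1.   4.8]
```

```bash
python3 -m jog '[[0,0,0,0,-0.0008,0.002,0],[0,0,0,0,0,0.0015,0],[0,0,0,0,0,0.0007,0],[0,0,0,0,0,0,0],[0,0,0,0,0,0,0]]' |grep -E 'pos|ft_'
python3 -m jog '[[0,0,0,0,0,0.0006,0],[0,0,0,0,0,0,0]]' |grep -E 'pos|ft_'
python3 -m jog '[[0,0,0,0,0,0.0006,0],[0,0,0,0,0,0,0]]' |grep -E 'pos|ft_'
```

```text
position: [0.6245, -0.0008, 0.0315]
ft_force: [-0.9, -0.2, -0.7]
position: [0.6245, -0.0009, 0.0315]
ft_force: [-2.5, 0.1, 5.0]
position: [0.6245, -0.0009, 0.0314]
ft_force: [-4.8, 1.0, 9.4]
```

```bash
python3 -m jog '[[0,0,0,0,0,-0.0008,0],[0,0,0,0,0,0,40],[0,0,0,0,0,0,75],[0,0,0,0,0,0,90],[0,0,0,0,0,0,90],[0,0,0,0,0,-0.01,90],[0,0,0,0,0,-0.025,90],[0,0,0,0,0,-0.04,90],[0,0,0,0,0,-0.05,90],[0,0,0,0,0,-0.05,90]]' >/dev/null
python3 -m jog '[[0,0,0,0,-0.02,-0.02,90],[0,0,0,-0.02,-0.05,-0.01,90],[0,0,0,-0.02,-0.055,0,90],[0,0,0,-0.02,-0.055,0,90],[0,0,0,-0.02,-0.055,0,90],[0,0,0,-0.02,-0.055,0,90],[0,0,0,0,-0.055,0,90],[0,0,0,0,-0.05,0,90],[0,0,0,0,-0.02,0,90],[0,0,0,0,0,0,90]]' 
python3 - <<'E'
from h import *
t=grab('top')['pixels'][:,:,::-1]; s=grab('side')['pixels'][:,:,::-1]
c=lambda im,x,y,w,h:cv2.resize(im[y:y+h,x:x+w],(400,300),interpolation=cv2.INTER_CUBIC)
m=np.vstack([np.hstack([c(t,215,140,168,126),c(s,250,160,192,144)]),np.hstack([c(t,0,0,640,480),c(s,0,0,640,480)])])
cv2.imwrite('pics/fin.png',m)
E
```

```text
time_s: 51.92
position: [0.2492, 0.2045, 0.2367]
tool_rot: [[0.67, 0.742, 0.002], [0.742, -0.67, 0.0], [0.001, 0.001, -1.0]]
ft_force: [1.3, 0.3, 0.0]
grip_width: 0.0768
gripper_force: 0.0
```

View pics/fin.png

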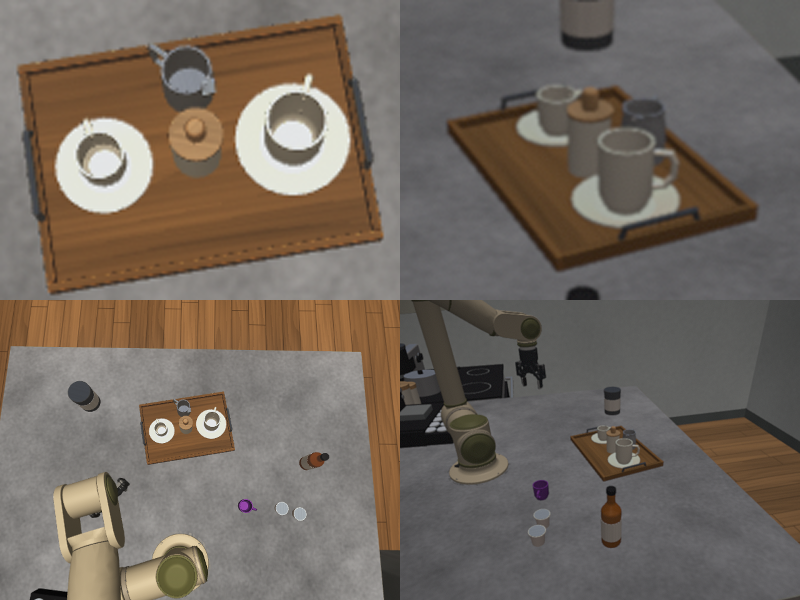

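In the final picture everything stands upright: small cup (100,160) and large cup (294,125) on their saucers, lidded jar (195,140) in the middle, and jug (187,75) behind it. The tin and bottle have not moved, so I hand in.

```bash
python3 -c "
from rig import job
print(job.close_job())"
```

```text
the job is handed in; nothing more can be done
None
```

I laid the coffee tray as asked and handed it in at about 52 s of robot time; the final picture showed everything upright and in place, with the tin and bottle where they were, but the hand-in call returned no verdict.

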